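Open the push-and-turn cap of the cleaner bottle in its opening stand

ROBOT

A 6-joint arm with a two-finger parallel gripper is mounted at the origin on a cart in front of the work surface, level with it; the furniture and walls round the work are solid. World frame = base frame: x ahead of the robot, y to its left, z up, the work surface at z = 0. Lengths are in mm, angles in rad, forces in N, time in s.
With the tool pointing down it reaches from about 350 to 875 mm from the base axis. Payload 4.2 kg.
Tool frame: the origin (TCP) lies at the very end of the fingers, on their centre line; the grasp point (between the pads) lies 19 mm behind it; z points along the fingers, y is the line along which they close (so a half turn about z gives the same grasp; the last joint's range is limited). The gripper opens to 85 mm and grips with 20 to 120 N. Pads are 22 mm wide; open, the fingers measure 114 mm over their backs; the gripper's body (76 mm by 85 mm) begins 54 mm behind the grasp point. The pads swing forward as they close: fully open they stand 13 mm farther back than shut.
Start: joints at [-1.063, 0.385, 0.008, 0, -1.194, -0.259], TCP at [153.918, -605.73, 231.312] pointing down, gripper open.
Joint ranges: [-3.14, 3.14], [-1.21, 2.06], [-1.07, 1.41], [-3.16, 2.05], [-2.99, -0.16], [-3.1, 3.1]. Speed limits (rad/s): [2.79, 2.79, 3.14, 3.14, 3.14, 3.14].

INTERFACE

Orientations are given as a unit quaternion [x, y, z, w].
In Python, from bench import arm gives the robot as it stands. The module is installed in compiled form; this text tells all that it offers.
- The arm moves only by the tool drive_tool, never from a script. Its argument "targets" is a list of rows, each a list of 5 numbers: the closure, from -1 (fully open) to 1 (shut), then the shift along the tool's x, y, z in mm, then the turn about the tool's z in degrees. In form: [[grip, tx, ty, tz, roll], ...]. A call has 1 to 12 rows; each row is the pose to reach, as a shift and turn from the pose commanded when the call began, along the tool's axes at that moment; what a row does not reach only later rows make up. A row lasts 1/10 s, in which the tool goes at most 50 mm and 8.59 degrees, less where a joint would pass 70% of its speed; a pose out of reach is approached as far as the arm can. A call with a gripper value outside its range is refused whole. The fingers move at their own pace and stop on an object; the grip force is fixed at half the most. Time passes only in rows, so rows that repeat a pose let the fingers close. It gives the time, the measured TCP pose, the force, the opening and the grip force at its end, in the units of the state.
- arm.read_state(): the state, without advancing time (a new reading comes with each control period).
- arm.get_image(name): name is "side" or "top" or "wrist"; returns the picture (400x640x3 uint8, blue, green, red); there is no depth.
- arm.camera_params(name): a dict with "fov_y" (degrees; the focal length in pixels is half the picture's height over the tangent of half this angle, whatever the lens; pixels are square), "cx", "cy" (the principal point, pixels), "rvec" (rotation vector, rad) and "tvec" (3), from world to camera coordinates, as OpenCV has them; the wrist camera has in their place "tool_from_camera" (4x4, takes a point from camera to tool coordinates, whose origin is the TCP and whose axes are the flange's). Camera axes: x right, y down, z forward; pixel columns grow to the right and rows downward; lengths in mm; the calibration is good to about 2 mm. A picture is of the moment at which its call begins: read the wrist's pose just before it. camera_params takes no time and is no camera call.
- arm.job_done(): hands the job in; it is judged then, once.
The state is a dict: "clock": time; "joints": joint angles; "joint_vel": joint speeds; "joint_efforts": joint torques, N m; "position": TCP position; "ee_rot": TCP orientation; "contact_force": force on the tool from outside, world axes, zero at the start; "wrist_torque": the same for the moment, N m; "gripper_width": finger opening in mm; "grasp_force": force on a finger pad.
Only numpy, scipy, OpenCV 4.12 (cv2) and the standard library are available. Lean on these libraries where they do the work, as an engineer would, in place of code of your own. Each camera call takes 0.05 s, during which the arm holds its last target. There are 200 camera calls.

TASK

Lock the cleaner bottle in its stand by pushing the yellow tab until the sliding yoke clicks fully home round the bottle. Then open the red push-and-turn safety cap: press it down, twist it anticlockwise (seen from above) while it is down until it is free, and lift it off. Finish while still holding the cap in the gripper, upright and still, about 8 cm above the mouth of the bottle, which stays standing in the stand; do not put the cap down, and leave the other things alone.

Things in the scene. Friction and masses are not known exactly. Their poses are not given: they have to be found in the camera images.
- yoke_pad (a point): Middle of the robot-side face of the yellow push tab on the sliding yoke. The tab is a plate 8 mm thick, 46 mm wide and 60 mm tall (its top 91 mm above the worktop, this point 68 mm above it). Its x axis is the direction in which to push (horizontal, roughly away from the robot); z is up.
- yoke (a joint): Travel of the sliding yoke, m: 0 to 0.008 at the start, 0.065 at its end stop (home: over 0.062). It takes 2 N, then up to 10 N over the crest of the spring detent at 0.060, past which it snaps home and is held. At home its prongs embrace the square bottle, 1 mm clear a side, so it cannot turn; the tab's pushed face is then 108 mm short of the bottle's axis.
- bottle_mouth (a point): Centre of the top of the neck of the white cleaner bottle, 146 mm above its foot: square body with blue and green panels, 58 x 58 mm, 100 mm tall, shoulder up to 112 mm, neck 30 mm wide; 0.3 to 0.65 kg, loose. z is up along the bottle; x starts within 0.05 rad of the push direction.
- spring_disc (a joint): How far the sprung disc in the bottle's mouth is pushed in by the cap, in m: 0 with the cap at rest, 0.005 with the cap fully down on the neck. 6 N starts it, 9 N brings it all the way.
- cap_center (a point): Centre (half-way up) of the red twelve-sided safety cap, 51 mm over its flats, 28 mm high, about 35 g, locked on the bottle by three bayonet lugs. While on, this point is 4 mm below the bottle's mouth, 156 mm above the worktop; the cap's lower rim is 16 mm above the bottle's shoulder. z is up; x runs along the white mark on its top. Flats face along x and every 30 degrees from it.
- cap: The red cap, origin at the centre of its lower rim, same axes. To open: with the yoke home press it down 3.5 mm or more (stop at 5 mm), turn it anticlockwise seen from above while down, lift. The lugs are clear from 0.7 to 1.3 rad of turn (aim at 1.0; a stop follows). Not pressed, it is blocked both ways. Once turned it lifts straight off, clear of the neck's lugs after 12 mm.
- bottle: The white bottle again, its origin at the centre of its foot; same axes as its mouth. It stands in a shallow round pocket of the fixed stand, on a disc that spins freely, its foot 14 mm above the worktop; the bottle turns with the cap unless the yoke is home.
- sugar_pot: Bystander: chrome sugar pot with knob, 66 mm wide, 67 mm tall, origin at the centre of its foot; leave alone.
- tamper: Bystander: coffee tamper with wooden handle, 58 mm wide, 91 mm tall, origin at the centre of its foot; leave alone.
- pitcher_small: Bystander: small steel milk pitcher, 99 x 68 mm, 86 mm tall, origin at the centre of its foot; leave alone.
- dosing_cup: Bystander: steel dosing cup, 59 mm wide, 52 mm tall, origin at the centre of its foot; leave alone.
Things that resemble listed ones, but are neither listed nor needed, are in the scene too. What is meant by the cap is not turquoise, and is the smaller of those in its own colour.

How it is judged (in metres and radians):
On the way, in this order (a step that is already met when the one before it is completed fails the run):
1. the yoke is clicked home with the cap still locked on (value of joint yoke above 0.062 m and z of cap_center in the frame of bottle_mouth below 0.003 m), for 0.2 s.
2. the cap is pressed down on the neck with the yoke home (value of joint yoke above 0.062 m and value of joint spring_disc above 0.0028 m), for 0.05 s.
3. the cap is lifted off the neck with the yoke home (value of joint yoke above 0.062 m and z of cap_center in the frame of bottle_mouth above 0.02 m), for 0.1 s.
At the end, for the whole second after the job is handed in: Yoke still home (over 0.062 m); cap held in the fingers, upright within 0.3 rad, still, its centre within 30 mm of the bottle's axis and 50 to 140 mm above the bottle's mouth, not touching the bottle; the bottle upright (within 0.1 rad), at rest on the floor of its pocket (value of joint yoke above 0.062 m and horizontal distance between cap_center and bottle_mouth below 0.03 m and z of cap_center in the frame of bottle_mouth between 0.05 and 0.14 m and angle between cap_center's own z axis and vertical below 0.3 rad and contact force between the fingers and cap above 1 N and contact force between bottle and cap below 0.1 N and linear speed of each of cap, bottle below 0.03 m/s and angle between bottle_mouth's own z axis and vertical below 0.1 rad and height (world z) of bottle between 0.01 and 0.018 m); the arm keeps its last pose, push and grip.
It fails at once if the bottle is lifted or tipped (height (world z) of bottle above 0.03 m or angle between bottle_mouth's own z axis and vertical above 0.25 rad).
It fails at once if a bystander is shifted by more than 2 cm (distance of any of sugar_pot, tamper, pitcher_small, dosing_cup from where it was at the start of the episode above 0.02 m).
It also fails if it takes over 53 s, if anything falls off the work surface, if the arm or the gripper's body presses on something with over 40 N, if the wrist force passes 120 N, or if a joint passes its speed limit or range.

## Working session

There is one attempt and no reset: what is moved stays moved. The work goes in short steps, Python scripts to look and compute and a tool call to move; the robot and the scene stay as the last step left them, time stands still between calls to the robot, and variables do not carry over. Pictures are saved under pics/ and viewed, at most 10 in all, crops included, and the job is handed in when it is done.

Besides the shell and the picture viewer there is one more tool, called after ">>>" as name(argument=value, ...) on one line, values as JSON. drive_tool: Moves the arm, as the interface text tells. Its arguments: {"type":"object","properties":{"targets":{"type":"array","items":{"type":"array","items":{"type":"number"}}}},"required":["targets"]}

```bash
mkdir -p pics; cat > h.py <<'E'
from bench import arm
import numpy as np, cv2
from scipy.spatial.transform import Rotation as R
def K(p): 
    f=200/np.tan(np.radians(p["fov_y"])/2); return np.array([[f,0,p["cx"]],[0,f,p["cy"]],[0,0,1.]])
def ray(name,uv,st=None):
    p=arm.camera_params(name); d=np.linalg.inv(K(p))@np.array([uv[0],uv[1],1.])
    if name=="wrist":
        st=st or arm.read_state(); T=np.array(p["tool_from_camera"]); Rt=R.from_quat(st["ee_rot"]).as_matrix()
        return Rt@T[:3,3]+np.array(st["position"]), Rt@T[:3,:3]@d
    M=cv2.Rodrigues(np.array(p["rvec"],float))[0]; return -M.T@np.array(p["tvec"],float).ravel(), M.T@d
def atz(name,uv,z,st=None):
    o,d=ray(name,uv,st); return o+d*(z-o[2])/d[2]
def proj(name,P):
    p=arm.camera_params(name); return cv2.projectPoints(np.array(P,float).reshape(-1,3),np.array(p["rvec"],float),np.array(p["tvec"],float),K(p),None)[0].reshape(-1,2)
E
python3 - <<'E'
from h import *
for n in("side","top"):
    cv2.imwrite(f"pics/{n}0.png",arm.get_image(n)); print(arm.camera_params(n), ray(n,(320,200)))
print(arm.camera_params("wrist")); print(arm.read_state())
E
```

```text
{'fov_y': 47.36487420692063, 'cx': 313.17952952964896, 'cy': 189.92979403812242, 'rvec': array([ 0.47371549, -2.61059303,  1.40176127]), 'tvec': array([ 549.87632131,  151.86461207, 1287.43267854])} (array([ 202.54564167, 1120.67751787,  828.23118445]), array([ 0.25022381, -0.78028355, -0.57380925]))
{'fov_y': 48.978032772842504, 'cx': 313.5635492857484, 'cy': 202.4045335758369, 'rvec': array([ 2.01509709, -2.20301796,  0.2295275 ]), 'tvec': array([ 165.96543512,  580.99170759, 1188.92686379])} (array([ 330.06006951,  130.53328305, 1285.5599519 ]), array([ 0.21452503, -0.02857834, -0.97642571]))
{'fov_y': 63.386772598540986, 'cx': 325.260847230047, 'cy': 197.88815607224205, 'tool_from_camera': array([[ 3.17342380e-04, -9.44223819e-01, -3.29304236e-01,
         8.27268499e+01],
       [ 9.99999525e-01,  6.03200087e-04, -7.65898621e-04,
         9.01827031e-01],
       [ 9.21816065e-04, -3.29303836e-01,  9.44223561e-01,
        -1.43100639e+02],
       [ 0.00000000e+00,  0.00000000e+00,  0.00000000e+00,
         1.00000000e+00]])}
{'clock': 0.1, 'joints': array([-1.06335931e+00,  3.85475974e-01,  6.75470125e-03, -4.13810098e-04,
       -1.19402927e+00, -2.58577465e-01]), 'joint_vel': array([ 1.14160812e-03, -2.95997778e-03,  3.48184056e-03,  2.34321306e-03,
        8.35709662e-04, -2.37066473e-05]), 'joint_efforts': array([-4.99832095e-04, -3.93319094e+01,  1.88927865e+01,  4.19778541e+00,
       -2.55035971e-03,  3.09461747e-06]), 'position': array([ 153.80064407, -605.23276857,  230.33331045]), 'ee_rot': array([-1.24033155e-01,  9.92277574e-01,  9.78182693e-04, -1.86772711e-04]), 'contact_force': array([-0.12935264, -0.47217868, -0.45530964]), 'wrist_torque': array([-0.00985286, -0.00202806, -0.01547961]), 'grasp_force': 0.0, 'gripper_width': 85.2115332538621}
```

View pics/side0.png

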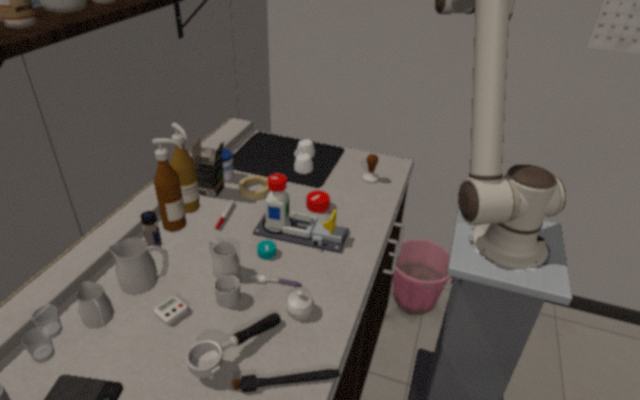

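View pics/top0.png

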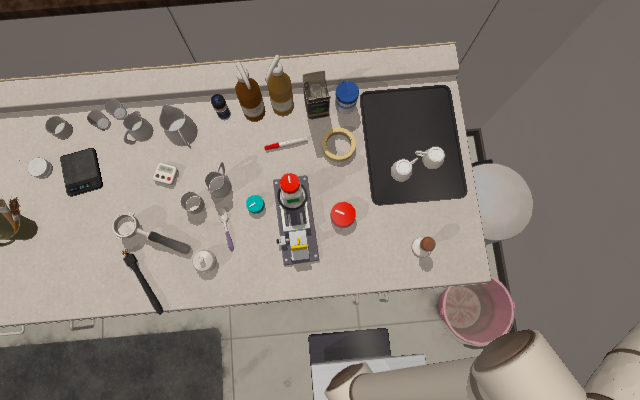

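The side view shows the bottle with its red cap at (277,181) and the yellow tab at (331,222). The top view shows the cap at (290,183) and the tab at (299,243). I'll enlarge both.

```bash
python3 - <<'E'
from h import *
a=cv2.imread("pics/top0.png")[160:275,250:370]; b=cv2.imread("pics/side0.png")[165:255,245:365]
a=cv2.resize(a,(400,383),interpolation=2); b=cv2.resize(b,(400,300),interpolation=2)
c=np.zeros((383,800,3),np.uint8); c[:,:400]=a; c[:300,400:]=b
cv2.imwrite("pics/crop.png",c)
print(atz("top",(290,180),170),atz("top",(299,240),91))
E
```

```text
[635.83756187 171.50155674 170.        ] [486.14263496 162.97292754  91.        ]
```

View pics/crop.png

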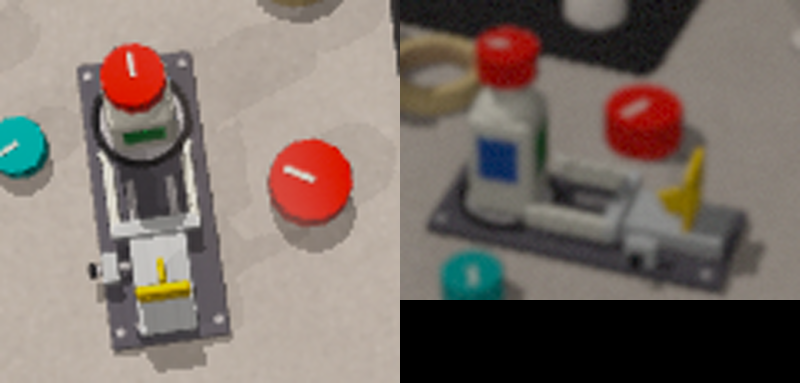

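```bash
python3 - <<'E'
from h import *
c=lambda u,v:(250+u/3.3333,160+v/3.3333)
s=lambda u,v:(245+(u-400)/3.3333,165+v/3.3333)
for a,b in(((113,350),(80,66)),((230,335),(190,53)),((120,332),(87,76)),((219,319),(185,62))):
    A,B=[atz("top",c(*q),10) for q in(a,b)]; d=B-A; print(A,B,np.degrees(np.arctan2(d[1],d[0])))
C=atz("top",c(132.5,74.5),170); print("cap",C)
print("mark",atz("top",c(131.5,76),170)-atz("top",c(129.5,53),170))
for q in((137,293),(189,289)): print("tab top front",atz("top",c(*q),91))
for q in((137,284),(189,281)): print("tab top back",atz("top",c(*q),91))
for q in((137,301),(189,298)): print("tab bottom front",atz("top",c(*q),31))
o1,d1=ray("top",c(132.5,74.5));o2,d2=ray("side",s(508,43))
t=np.linalg.lstsq(np.c_[d1,-d2],o2-o1,rcond=None)[0];print(o1+d1*t[0],o2+d2*t[1])
print(proj("side",[C])*1-[[245,165]],"px crop", (proj("side",[C])-[[245,165]])*3.333+[[400,0]])
E
```

```text
[428.41227339 214.45500948  10.        ] [684.63404613 225.25752266  10.        ] 2.4142057463675957
[432.27954764 112.44687294  10.        ] [687.82980481 125.38906748  10.        ] 2.899234505763139
[443.32977628 207.25475965  10.        ] [674.77089802 219.62203422  10.        ] 3.0587449030982334
[446.89689511 120.70786933  10.        ] [679.84927818 130.59967064  10.        ] 2.4314762923825612
cap [629.53156564 172.64661178 170.        ]
mark [-18.86322584  -0.13219252   0.        ]
tab top front [466.51890956 186.16182211  91.        ]
tab top front [465.99952364 143.56730344  91.        ]
tab top back [473.86378376 185.59004245  91.        ]
tab top back [472.52930309 143.00971749  91.        ]
tab bottom front [466.53300988 189.48838549  31.        ]
tab bottom front [465.1313704  144.87915008  31.        ]
[629.11435339 172.5879411  171.55415551] [629.19902993 172.60973351 171.57770957]
[[32.29228498 13.37814962]] px crop [[507.63018584  44.58937267]]
```

>>> drive_tool(targets=[[1,-355,276,0,12],[1,-355,276,0,12],[1,-355,276,0,12],[1,-355,276,0,12],[1,-355,276,0,12],[1,-355,276,0,12],[1,-355,276,0,12],[1,-355,276,0,12],[1,-355,276,0,12],[1,-355,276,0,12],[1,-355,276,0,12],[1,-355,276,0,12]])

```text
clock: 1.3
position: [429.4, -251.2, 231.0]
ee_rot: [-0.019, 1.0, 0.0, -0.0]
contact_force: [0.2, 0.2, -0.6]
gripper_width: 0.1
grasp_force: 0.0
```

```bash
cat >> h.py <<'E'
def rel(target,yaw=None):
    s=arm.read_state(); q=R.from_quat(s["ee_rot"]); M=q.as_matrix()
    print("pos",np.round(s["position"],1),"yaw",np.round(np.degrees(np.arctan2(M[1,0],M[0,0])),1),"tilt",np.round(M[:,2],3),"F",np.round(s["contact_force"],1),"T",np.round(s["wrist_torque"],2),"w",round(s["gripper_width"],1),"g",round(s["grasp_force"],1),"t",round(s["clock"],2),"j",np.round(s["joints"],2))
    if target is not None: print("rel",np.round(M.T@(np.array(target)-s["position"]),1))
E
python3 -c "
from h import *
rel((426,163,231))"
```

```text
pos [ 429.4 -251.2  231. ] yaw -177.8 tilt [-0.001  0.    -1.   ] F [ 0.2  0.2 -0.6] T [0.02 0.01 0.02] w 0.1 g 0.0 t 1.3 j [-0.2   0.17 -0.3  -0.   -1.11 -1.33]
rel [-1.27e+01  4.14e+02  1.00e-01]
```

>>> drive_tool(targets=[[1,-13,414,0,-0.5],[1,-13,414,0,-0.5],[1,-13,414,0,-0.5],[1,-13,414,0,-0.5],[1,-13,414,0,-0.5],[1,-13,414,0,-0.5],[1,-13,414,0,-0.5],[1,-13,414,0,-0.5],[1,-13,414,0,-0.5],[1,-13,414,0,-0.5],[1,-13,414,0,-0.5],[1,-13,414,0,-0.5]])

```text
clock: 2.5
position: [426.7, 161.6, 231.2]
ee_rot: [-0.023, 1.0, -0.0, -0.0]
contact_force: [-0.1, -0.8, 1.0]
gripper_width: 0.1
grasp_force: 0.0
```

```bash
python3 -c "
from h import *
rel((426,163,62))
cv2.imwrite('pics/w1.png',arm.get_image('wrist'))"
```

```text
pos [426.7 161.6 231.2] yaw -177.4 tilt [-0. -0. -1.] F [-0.1 -0.8  1. ] T [ 0.04 -0.07 -0.  ] w 0.1 g 0.0 t 2.5 j [ 0.72  0.09 -0.38 -0.   -1.09 -2.25]
rel [  0.6   1.5 169.2]
```

View pics/w1.png

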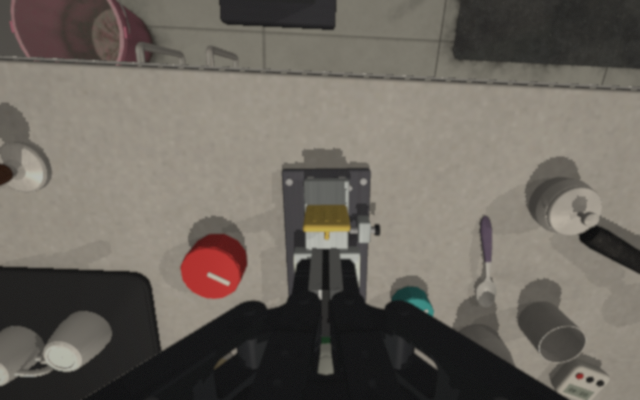

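```bash
python3 -c "
from h import *
for q in((305,206),(348,206),(305,230),(350,230)): print(q,atz('wrist',q,91),atz('wrist',q,31))"
```

```text
(305, 206) [451.49673937 144.95823246  91.        ] [474.27541442 141.94371703  31.        ]
(348, 206) [449.65115495 185.1128168   91.        ] [472.03912902 190.59882575  31.        ]
(305, 230) [476.10584684 145.5755729   91.        ] [504.09414668 142.69174535  31.        ]
(350, 230) [474.12016291 188.72175492  91.        ] [501.68810341 194.97175799  31.        ]
```

The wrist view has the yellow tab at (305–350, 206–230), with its centre near y = 166. That agrees with the top view, so I'll go down in front of it.

>>> drive_tool(targets=[[1,0,2.5,50,0],[1,0,2.5,100,0],[1,0,2.5,140,0],[1,0,2.5,168,0],[1,0,2.5,168,0],[1,0,2.5,168,0]])

```text
clock: 3.15
position: [427.3, 165.4, 63.9]
ee_rot: [-0.024, 1.0, -0.0, 0.0]
contact_force: [0.4, -0.2, 0.7]
gripper_width: 0.1
grasp_force: 0.0
```

>>> drive_tool(targets=[[1,-10,0,0,0],[1,-20,0,0,0],[1,-30,0,0,0],[1,-38,0,0,0],[1,-46,0,0,0],[1,-54,0,0,0],[1,-62,0,0,0],[1,-70,0,0,0],[1,-70,0,0,0]])

```text
clock: 4.05
position: [498.0, 169.6, 63.2]
ee_rot: [-0.024, 1.0, 0.0, 0.001]
contact_force: [-0.4, 0.0, -0.1]
gripper_width: 0.2
grasp_force: 0.0
```

```bash
python3 -c "
from h import *
rel(None)"
```

```text
pos [498.  169.6  63.2] yaw -177.3 tilt [ 0.001  0.001 -1.   ] F [-0.4  0.  -0.1] T [ 0.02 -0.    0.  ] w 0.2 g 0.0 t 4.05 j [ 0.64  0.41 -0.45  0.   -0.71 -2.16]
```

>>> drive_tool(targets=[[1,-3,0,0,0],[1,-5,0,0,0],[1,-7,0,0,0]])

```text
clock: 4.35
position: [503.3, 169.5, 63.2]
ee_rot: [-0.024, 1.0, -0.0, -0.0]
contact_force: [-0.8, 1.5, 0.2]
gripper_width: -0.1
grasp_force: 0.9
```

>>> drive_tool(targets=[[1,-2,0,0,0],[1,-3,0,0,0],[1,-4,0,0,0]])

```text
clock: 4.65
position: [507.4, 169.7, 63.2]
ee_rot: [-0.024, 1.0, -0.0, -0.0]
contact_force: [-2.4, 0.9, -1.4]
gripper_width: 0.1
grasp_force: 0.8
```

>>> drive_tool(targets=[[1,-2,0,0,0],[1,-3,0,0,0],[1,-4,0,0,0]])

```text
clock: 4.95
position: [511.5, 169.9, 63.2]
ee_rot: [-0.024, 1.0, -0.0, -0.0]
contact_force: [-1.7, 0.0, -0.7]
gripper_width: 0.3
grasp_force: 0.8
```

>>> drive_tool(targets=[[1,-1,0,0,0],[1,-2,0,0,0],[1,-3,0,0,0]])

```text
clock: 5.25
position: [513.9, 169.9, 63.3]
ee_rot: [-0.024, 1.0, -0.0, -0.001]
contact_force: [-5.8, 2.9, 2.2]
gripper_width: 0.0
grasp_force: 3.1
```

>>> drive_tool(targets=[[1,-1,0,0,0],[1,-2,0,0,0],[1,-3,0,0,0]])

```text
clock: 5.55
position: [513.9, 169.7, 63.2]
ee_rot: [-0.024, 1.0, -0.001, -0.004]
contact_force: [-14.3, 5.2, 8.1]
gripper_width: 0.0
grasp_force: 7.5
```

>>> drive_tool(targets=[[1,-1,0,0,0],[1,-2,0,0,0],[1,-3,0,0,0]])

```text
clock: 5.85
position: [513.9, 169.3, 62.9]
ee_rot: [-0.023, 1.0, -0.002, -0.007]
contact_force: [-22.7, 7.5, 13.5]
gripper_width: -0.5
grasp_force: 11.7
```

>>> drive_tool(targets=[[-1,20,0,0,0],[-1,50,0,0,0],[-1,50,0,-50,0],[-1,50,0,-100,0],[-1,50,0,-150,0],[-1,50,0,-168,0],[-1,50,0,-168,0]])

```text
clock: 6.55
position: [473.0, 169.2, 236.0]
ee_rot: [-0.024, 1.0, 0.003, 0.005]
contact_force: [0.6, -0.0, 0.2]
gripper_width: 85.3
grasp_force: 0.0
```

```bash
python3 - <<'E'
from h import *
rel(None)
w=arm.get_image('wrist'); t=arm.get_image('top'); s=arm.get_image('side')
c=np.zeros((600,800,3),np.uint8)
c[:400,:400]=cv2.resize(w[150:350,225:425],(400,400),interpolation=2)
c[:383,400:]=cv2.resize(t[160:275,250:370],(400,383),interpolation=2)
c[400:,:267]=cv2.resize(s[165:255,245:365],(267,200),interpolation=2)
cv2.imwrite('pics/c2.png',c)
E
```

```text
pos [473.  169.2 236. ] yaw -177.2 tilt [ 0.01   0.006 -1.   ] F [ 0.6 -0.   0.2] T [ 0.05 -0.01 -0.04] w 85.3 g 0.0 t 6.55 j [ 0.67  0.17 -0.29  0.   -1.11 -2.19]
```

View pics/c2.png

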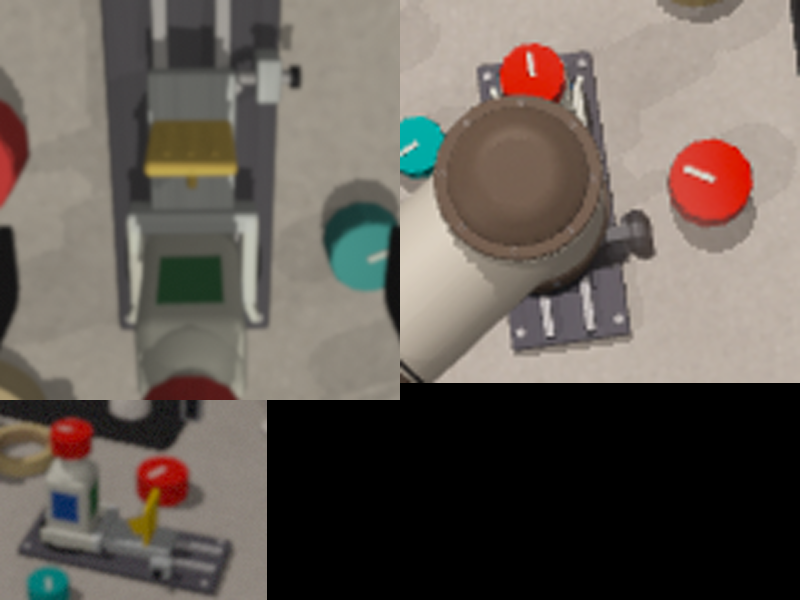

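The yoke now straddles the bottle, with the top of the tab at wrist pixels y ≈ 231.5–237. I'll check its travel.

```bash
python3 - <<'E'
from h import *
rel(None)
for v in(231.5,237.5): print(atz('wrist',(320.5,v),91))
# bottle shoulder / cap mark in the top view
c=lambda u,v:(250+(u-400)/3.3333,160+v/3.3333)
print(atz("top",c(532.5,74.5),170), atz("top",c(533,77),170)-atz("top",c(530,53),170))
for q in((545,333),(512,350),(477,66),(627,334),(590,53)): print(atz("top",c(*q),10))
E
```

```text
pos [470.2 167.7 230.5] yaw -177.3 tilt [-0.001 -0.    -1.   ] F [-0.2  0.3 -0.6] T [-0.01  0.01 -0.05] w 85.4 g 0.0 t 6.7 j [ 0.67  0.17 -0.29 -0.   -1.11 -2.19]
[520.02329402 166.61273878  91.        ]
[526.37865926 166.88782817  91.        ]
[629.53156564 172.64661178 170.        ] [-19.74480846  -0.85280265   0.        ]
[440.54303626 185.71541012  10.        ]
[428.48908592 215.31720499  10.        ]
[684.87713881 227.95410404  10.        ]
[433.36913693 114.9587921   10.        ]
[687.82980481 125.38906748  10.        ]
```

```bash
python3 -c "
from h import *
rel((629.3,172.6,190))"
```

```text
pos [470.2 167.7 230.5] yaw -177.3 tilt [-0.001 -0.    -1.   ] F [-0.2  0.3 -0.6] T [-0.01  0.01 -0.05] w 85.4 g 0.0 t 6.7 j [ 0.67  0.17 -0.29 -0.   -1.11 -2.19]
rel [-159.1   -2.7   40.4]
```

>>> drive_tool(targets=[[-1,-45,-2.5,0,0],[-1,-90,-2.5,0,0],[-1,-130,-2.5,0,0],[-1,-159,-2.5,10,0],[-1,-159,-2.5,30,0],[-1,-159,-2.5,40,0],[-1,-159,-2.5,40,0],[-1,-159,-2.5,40,0]])

```text
clock: 7.5
position: [629.2, 173.0, 191.2]
ee_rot: [-0.024, 1.0, -0.0, -0.0]
contact_force: [-0.1, -0.0, 0.1]
gripper_width: 85.3
grasp_force: 0.0
```

```bash
python3 - <<'E'
from h import *
rel(None)
w=arm.get_image('wrist'); cv2.imwrite('pics/w3.png',w)
E
```

```text
pos [629.2 173.  191.2] yaw -177.2 tilt [-0.    -0.001 -1.   ] F [-0.1 -0.   0.1] T [ 0.07  0.03 -0.04] w 85.3 g 0.0 t 7.5 j [ 0.52  0.46  0.02  0.   -1.14 -2.04]
```

View pics/w3.png

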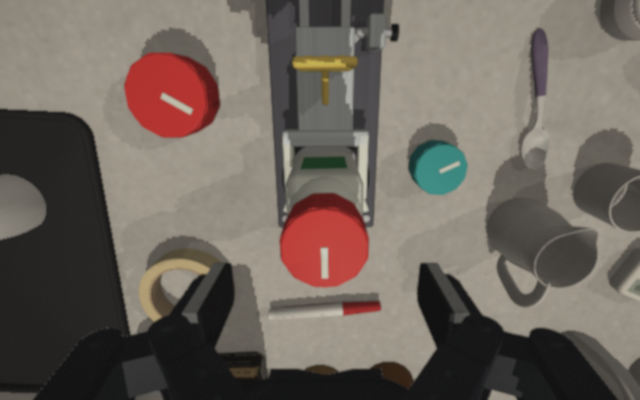

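The wrist view has the cap at (324.5, ~243) with its mark vertical, and the fingers straddle it. I'll check that against the expected centre.

```bash
python3 - <<'E'
from h import *
for q in((324.5,286),(281,243),(368,243),(324.5,248),(324,278)): print(q,atz('wrist',q,170))
print(atz('wrist',(325,61),91),atz('wrist',(325,70),91))
E
```

```text
(324.5, 286) [659.92624977 175.53718783 170.        ]
(281, 243) [632.5785393  149.47525726 170.        ]
(368, 243) [630.13539766 198.82812104 170.        ]
(324.5, 248) [634.53455057 174.30773937 170.        ]
(324, 278) [654.40540787 174.97377358 170.        ]
[531.0849041  169.42480467  91.        ] [536.90620487 169.70964562  91.        ]
```

>>> drive_tool(targets=[[-1,-2,0,20,0],[-1,-2,0,40,0],[-1,-2,0,51,0],[-1,-2,0,51,0],[1,-2,0,51,0],[1,-2,0,51,0],[1,-2,0,51,0],[1,-2,0,51,0],[1,-2,0,51,0],[1,-2,0,51,0]])

```text
clock: 8.55
position: [632.4, 173.5, 141.9]
ee_rot: [-0.024, 1.0, 0.0, 0.001]
contact_force: [-1.2, -0.6, 5.6]
gripper_width: 50.0
grasp_force: 63.7
```

```bash
python3 -c "
from h import *
rel(None)"
```

```text
pos [632.4 173.5 141.9] yaw -177.2 tilt [ 0.003  0.001 -1.   ] F [-1.2 -0.6  5.6] T [-0.06  0.12  0.  ] w 50.0 g 63.7 t 8.55 j [ 0.51  0.5  -0.03  0.   -1.03 -2.04]
```

>>> drive_tool(targets=[[1,0,0,1,0],[1,0,0,2,0],[1,0,0,3,0],[1,0,0,4,0],[1,0,0,4,0]])

```text
clock: 9.05
position: [632.5, 173.4, 138.4]
ee_rot: [-0.024, 1.0, 0.0, 0.002]
contact_force: [-0.1, -1.2, 7.3]
gripper_width: 49.9
grasp_force: 63.9
```

>>> drive_tool(targets=[[1,0,0,1,0],[1,0,0,2,0],[1,0,0,2,0]])

```text
clock: 9.35
position: [632.7, 173.5, 137.1]
ee_rot: [-0.024, 1.0, 0.0, 0.002]
contact_force: [-2.3, -1.4, 9.1]
gripper_width: 49.7
grasp_force: 64.4
```

>>> drive_tool(targets=[[1,0,0,1,0],[1,0,0,2,0],[1,0,0,2,0],[1,0,0,2,0]])

```text
clock: 9.75
position: [633.2, 173.5, 137.0]
ee_rot: [-0.025, 1.0, 0.0, 0.003]
contact_force: [-3.1, -0.6, 14.9]
gripper_width: 49.8
grasp_force: 65.1
```

>>> drive_tool(targets=[[1,0,0,0,-4],[1,0,0,0,-8],[1,0,0,0,-12],[1,0,0,0,-15],[1,0,0,0,-15]])

```text
clock: 10.25
position: [633.3, 173.5, 137.0]
ee_rot: [-0.155, 0.988, -0.0, 0.003]
contact_force: [-3.8, -0.7, 15.5]
gripper_width: 49.9
grasp_force: 65.0
```

```bash
python3 -c "
from h import *
rel(None)"
```

```text
pos [633.3 173.5 137. ] yaw -162.1 tilt [ 0.006  0.001 -1.   ] F [-3.8 -0.7 15.5] T [-0.36  0.96 -0.  ] w 49.9 g 65.0 t 10.25 j [ 0.51  0.51 -0.04  0.   -1.02 -1.77]
```

>>> drive_tool(targets=[[1,0,0,0,-6],[1,0,0,0,-12],[1,0,0,0,-18],[1,0,0,0,-24],[1,0,0,0,-30],[1,0,0,0,-36],[1,0,0,0,-42],[1,0,0,0,-42],[1,0,0,0,-42]])

```text
clock: 11.15
position: [633.6, 173.5, 136.9]
ee_rot: [-0.499, 0.867, -0.001, 0.003]
contact_force: [-2.1, -1.2, 14.9]
gripper_width: 49.8
grasp_force: 64.9
```

```bash
python3 -c "
from h import *
rel(None)"
```

```text
pos [633.6 173.5 136.9] yaw -120.2 tilt [ 0.007  0.001 -1.   ] F [-2.1 -1.2 14.9] T [-0.26  0.67  0.01] w 49.8 g 64.9 t 11.15 j [ 0.51  0.51 -0.04  0.   -1.02 -1.04]
```

>>> drive_tool(targets=[[1,0,0,-3,0],[1,0,0,-6,0],[1,0,0,-9,0],[1,0,0,-12,0],[1,0,0,-12,0]])

```text
clock: 11.65
position: [631.2, 173.0, 144.0]
ee_rot: [-0.498, 0.867, 0.0, -0.0]
contact_force: [0.6, 0.5, -0.5]
gripper_width: 49.8
grasp_force: 63.2
```

>>> drive_tool(targets=[[1,0,0,-3,0],[1,0,0,-6,0],[1,0,0,-9,0],[1,0,0,-12,0],[1,0,0,-12,0]])

```text
clock: 12.15
position: [631.8, 173.5, 157.0]
ee_rot: [-0.498, 0.867, 0.0, 0.001]
contact_force: [0.5, 0.4, -0.5]
gripper_width: 49.7
grasp_force: 63.2
```

The cap came free without any pull, so I'll lift it to about 80 mm above the mouth.

>>> drive_tool(targets=[[1,0,0,-15,0],[1,0,0,-30,0],[1,0,0,-45,0],[1,0,0,-60,0],[1,0,0,-69,0],[1,0,0,-69,0],[1,0,0,-69,0],[1,0,0,-69,0],[1,0,0,-69,0]])

```text
clock: 13.05
position: [631.1, 173.1, 224.3]
ee_rot: [-0.498, 0.867, 0.0, -0.001]
contact_force: [0.8, 0.9, -1.1]
gripper_width: 49.9
grasp_force: 63.2
```

```bash
python3 - <<'E'
from h import *
rel(None)
t=arm.get_image('wrist'); s=arm.get_image('side')
c=np.zeros((600,800,3),np.uint8)
c[:250,:400]=cv2.resize(t,(400,250))
c[:400,400:]=cv2.resize(s[135:255,245:365],(400,400),interpolation=2)
cv2.imwrite('pics/c4.png',c)
E
```

```text
pos [631.1 173.1 224.3] yaw -120.3 tilt [-0.002 -0.001 -1.   ] F [ 0.8  0.9 -1.1] T [0.01 0.03 0.04] w 49.9 g 63.2 t 13.05 j [ 0.51  0.44  0.08 -0.   -1.21 -1.04]
```

View pics/c4.png

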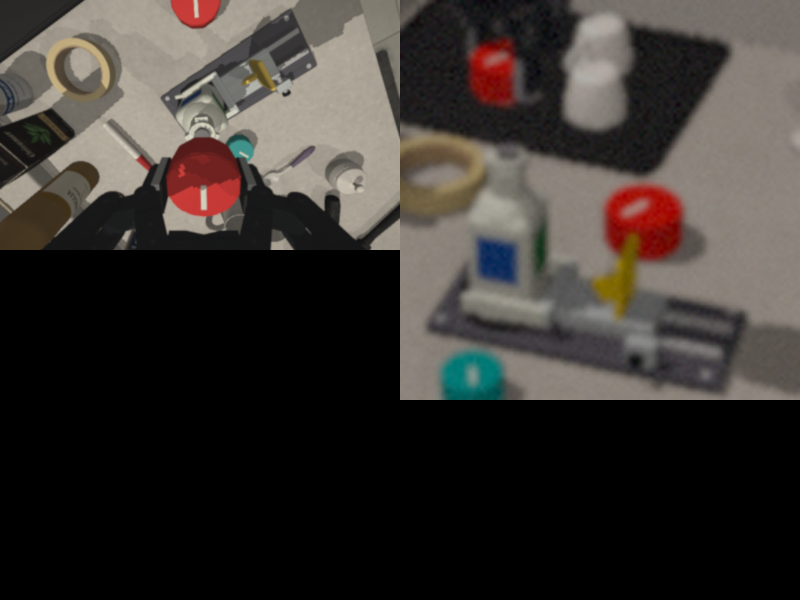

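The cap is in the fingers, at about (495,72) in the side crop, upright above the open neck at (508,155). The bottle is standing and the yoke is still round it, so I'm handing in.

```bash
python3 -c "
from h import *
rel(None); print(arm.job_done())"
```

```text
pos [631.3 173.2 224.7] yaw -120.2 tilt [-0.001 -0.    -1.   ] F [-0.2  0.2 -0.9] T [-0.   -0.01 -0.04] w 50.0 g 63.2 t 13.15 j [ 0.51  0.44  0.08 -0.   -1.21 -1.04]
the job is handed in; nothing more can be done
None
```

The job is handed in, though no verdict came back: the yoke looks fully home round the standing bottle, and the opened cap is held still and upright about 8 cm above its mouth, at 13 s of the 53 s allowed.

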